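Pack the eyepieces into the carrying tray and latch the hold-down bar

TASK

Pack the two microscope eyepieces from the sloping stand into the carrying tray: the long one upright and fully home in the socket of the low step, the short one upright and fully home in the socket of the raised step. With both in place and let go, swing the hold-down bar over them, without slamming it, until it rests fully down in its fork, and leave it there. Leave the other things on the desk where they are.

Things in the scene. Friction and masses are not known exactly. Their poses are not given: they have to be found in the camera images.
- long_eyepiece: Longer loose eyepiece (0.13 kg): aluminium stem 24 mm diameter x 22 long under a grey round head 34 diameter x 50 long. Origin: centre of the stem's underside; +z along the axis from stem to head (shoulder at z 22 mm, top at 72 mm). Starts in one of the stand's two sockets (which one changes), shoulder resting on the sloping face.
- short_eyepiece: Shorter loose eyepiece (0.09 kg), same materials: stem 24 mm diameter x 22 long, head 34 diameter x 28 long (top at z 50 mm). Origin: centre of the stem's underside; +z from stem to head. Starts in the stand's other socket.
- stand: Fixed white sloping stand, foot 105 x 190 mm; origin: centre of its underside. Two sockets (bore 25.6 mm), mouths at own (-2, +45, 54) and (-2, -45, 54) mm; their axes lean 30 degrees from vertical towards the stand's own -x, which points roughly to the robot's right (world -y). Eyepieces come out along that slant.
- tray: Fixed grey carrying tray, base 215 x 100 x 11 mm; origin: centre of its underside, -x end towards the robot. Along its own x (mm): steel fork, the catch (x -75, prongs to z 105); low white step (x -31, top z 35); raised white step (x +31, top z 57); bar hinge (x +85, z 93, cheeks to z 103). Steps are 60 along x, 70 along y.
- low_socket (a point): Centre of the mouth of the upright socket in the low step, for the long eyepiece; level with the step's top. Bore 27.5 mm, 24 deep, chamfered. Axes as the tray's.
- raised_socket (a point): Centre of the mouth of the upright socket in the raised step, for the short eyepiece, 22 mm higher than the low one; same bore and depth. With each eyepiece in place, shoulder on its step, both heads end 85 mm above the table, 4 mm under the closed bar.
- bar (a joint): Hold-down bar's angle, rad: 0 closed, level in the fork; 1.57 straight up; 1.95 the most, leaning away from the robot. Starts at 1.6 to 1.82. Hinge axis: the tray's y. The stiff hinge (0.12 N m, under 2 N at the tab with the bar's weight) keeps it where it is left. Bar: flat aluminium, 12 mm wide (along tray y), 8 thick, 201 from hinge to free end.
- bar_hinge (a point): Point on the bar's hinge axis, on the bar's centre line. Fixed to the tray; axes as the tray's.
- bar_tab (a point): Point on the bar's centre line on its ribbed finger tab, 185 mm from the hinge, 16 mm from the free end. Moves with the bar; own x points from the tab to the hinge. When closed it overhangs the fork's middle by 25 mm towards the robot, with free space below and beside it.
- carton: Bystander: small open white card tray, 90 x 70 x 30 (mm), stands fast on the desk; origin at the centre of its underside.
- dropper: Bystander: amber dropper bottle, 36 diameter, 75 tall (mm), loose on the desk; origin at the centre of its underside.
- lens_brush: Bystander: lens brush with wooden handle lying flat, 130 long (mm), loose on the desk; origin on its underside, near the middle.
- slide_box: Bystander: closed blue slide box, 100 x 85 x 32 (mm), stands fast on the desk; origin at the centre of its underside.
- petri_dish: Bystander: clear flat dish, 60 diameter, 14 high (mm), loose on the desk; origin at the centre of its underside.
- wipe_jar: Bystander: white jar of wipes, 76 diameter, 100 tall (mm), stands fast on the desk; origin at the centre of its underside.
- dust_cap: Bystander: flat black dust cap, 40 diameter, 12 high (mm), loose on the desk; origin at the centre of its underside.
Mind the look-alikes: they are no part of the job. What is shaped like the tray but green is not meant.

How it is judged:
By the outcome, as a careful person would: the job done as asked, in the order asked, and still so for the second after the job is handed in, with the robot touching nothing.
It also fails if it takes over 72 s, if anything falls off the work surface, if the arm or the gripper's body presses on something with over 40 N, if the wrist force passes 120 N, or if a joint passes its speed limit or range.

ROBOT

A 6-joint arm with a two-finger parallel gripper is mounted at the origin on the work surface. World frame = base frame: x ahead of the robot, y to its left, z up, the work surface at z = 0. Lengths are in mm, angles in rad, forces in N, time in s.
With the tool pointing down it reaches from about 275 to 825 mm from the base axis. Payload 5.2 kg.
Tool frame: the origin (TCP) lies at the very end of the fingers, on their centre line; the grasp point (between the pads) lies 19 mm behind it; z points along the fingers, y is the line along which they close (so a half turn about z gives the same grasp; the last joint's range is limited). The gripper opens to 93 mm and grips with 3 to 60 N. Pads are 15 mm wide; open, the fingers measure 128 mm over their backs; the gripper's body (75 mm by 188 mm) begins 65 mm behind the grasp point.
Start: joints at [-1.482, 0.259, 1.535, -0, 1.348, -0.203], TCP at [158.243, -526.749, 218.653] pointing down, gripper open.
Joint ranges: [-3.14, 3.14], [-0.91, 2.08], [0.19, 2.58], [-1.22, 4.36], [0.22, 2.71], [-3.12, 3.12]. Speed limits (rad/s): [2.57, 2.57, 3.14, 3.14, 3.14, 3.14].

INTERFACE

Orientations are given as a unit quaternion [x, y, z, w].
In Python, from station import robot gives the robot as it stands. The module is installed in compiled form; this text tells all that it offers.
- The arm moves only by the shell command python3 -m pendant 'ROWS' [FORCE]. ROWS is JSON, a list that holds one entry, the list of rows, each a list of 7 numbers: the turn, a rotation vector about the tool's x, y, z in degrees, then the shift along the tool's x, y, z in m, then the gripper's target within -1 to 1 (fully open at 1, half-way at 0, shut at -1). In form: [[[wx, wy, wz, dx, dy, dz, gripper], ...]]. A call has 1 to 5 rows; each row is the pose to reach, as a shift and turn from the pose commanded when the call began, along the tool's axes at that moment; what a row does not reach only later rows make up. A row lasts 1/12 s, in which the tool goes at most 41.7 mm and 7.16 degrees, less where a joint would pass 70% of its speed; a pose out of reach is approached as far as the arm can. A call with a gripper value outside its range is refused whole. The fingers move at their own pace and stop on an object; FORCE is the grip in N (left out, the last holds). Time passes only in rows, so rows that repeat a pose let the fingers close. It gives the time, the measured TCP pose, the force, the opening and the grip force at its end, in the units of the state.
- robot.read_state(): the state, without advancing time (a new reading comes with each control period).
- robot.snapshot(name): name is "side" or "top" or "wrist"; returns (picture, depth): 480x640x3 uint8, red, green, blue; 480x640 float32, mm along the optical axis (not along the pixel's ray), 0 where there is no reading.
- robot.calibration(name): a dict with "fov_y" (degrees; the focal length in pixels is half the picture's height over the tangent of half this angle, whatever the lens; pixels are square), "cx", "cy" (the principal point, pixels), "k1" (the pictures are not rectified: a ray, as slopes to the right and down, at radius r is drawn at 1 + k1 r^2 times it, then the intrinsics apply), "R" (3x3) and "t" (3): a world point X has camera coordinates R X + t. Camera axes: x right, y down, z forward; pixel columns grow to the right and rows downward; lengths in mm; the calibration is good to about 2 mm. A picture is of the moment at which its call begins: read the wrist's pose just before it. calibration takes no time and is no camera call; for the wrist camera it gives the pose at the moment of the call.
- robot.sign_off(): hands the job in; it is judged then, once.
The state is a dict: "clock": time; "q": joint angles; "dq": joint speeds; "joint_efforts": joint torques, N m; "tcp_pos": TCP position; "orientation": TCP orientation; "wrist_force": force on the tool from outside, world axes, zero at the start; "ft_torque": the same for the moment, N m; "grip_width": opening from 0.0 (shut) to 1.0 (fully open); "grip_force": force on a finger pad.
Only numpy, scipy, OpenCV 4.12 (cv2) and the standard library are available. Lean on these libraries where they do the work, as an engineer would, in place of code of your own. Each camera call takes 0.05 s, during which the arm holds its last target. There are 200 camera calls.

## Working session

There is one attempt and no reset: what is moved stays moved. The work goes in short steps, Python scripts to look and compute and a shell command to move; the robot and the scene stay as the last step left them, time stands still between calls to the robot, and variables do not carry over. Pictures are saved under pics/ and viewed, at most 10 in all, crops included, and the job is handed in when it is done.

```bash
mkdir -p pics; cat > h.py <<'E'
import numpy as np, cv2
from station import robot
from scipy.spatial.transform import Rotation as Rn
def cal(n):
    c=robot.calibration(n); c['R']=np.array(c['R']);c['t']=np.array(c['t']);c['f']=240/np.tan(np.radians(c['fov_y'])/2);return c
def cloud(c,d):
    v,u=np.mgrid[0:480,0:640]; x=(u-c['cx'])/c['f'];y=(v-c['cy'])/c['f']
    xd,yd=x.copy(),y.copy()
    for _ in range(10):
        s=1+c['k1']*(x*x+y*y); x=xd/s;y=yd/s
    P=np.stack([x*d,y*d,d],-1); return (P-c['t'])@c['R']
def ray(c,u,v):
    xd,yd=(u-c['cx'])/c['f'],(v-c['cy'])/c['f'];x,y=xd,yd
    for _ in range(20):
        s=1+c['k1']*(x*x+y*y); x=xd/s;y=yd/s
    d=np.array([x,y,1])@c['R']; return -c['R'].T@c['t'],d/np.linalg.norm(d)
def proj(c,X):
    p=c['R']@np.array(X)+c['t'];x,y=p[:2]/p[2];s=1+c['k1']*(x*x+y*y);return c['f']*x*s+c['cx'],c['f']*y*s+c['cy']
def tri(obs):
    A=np.zeros((3,3));b=np.zeros(3)
    for o,d in obs:
        M=np.eye(3)-np.outer(d,d);A+=M;b+=M@o
    X=np.linalg.solve(A,b);return X,[np.linalg.norm((np.eye(3)-np.outer(d,d))@(X-o)) for o,d in obs]
def save(n,fn):
    p,d=robot.snapshot(n);cv2.imwrite('pics/'+fn+'.png',p[:,:,::-1]);np.save('pics/'+fn,d);return p,d
def state():
    s=robot.read_state();return np.array(s['tcp_pos']),Rn.from_quat(s['orientation']),s
E
python3 - <<'E'
from h import *
for n in('side','top'):
    save(n,n);c=cal(n);print(n,c['fov_y'],c['cx'],c['cy'],c['k1'],(-c['R'].T@c['t']).round(),c['R'].round(2).tolist())
p,R,s=state();print(p,R.as_matrix().round(3).tolist(),s['clock'])
E
```

```text
side 49.495556255014954 324.873306412072 232.79069482917762 -0.028690526034700164 [236. 887. 840.] [[-0.97, -0.24, 0.02], [-0.16, 0.58, -0.8], [0.18, -0.78, -0.6]]
top 51.40512562425631 317.7960698176997 240.4057585877319 -0.07838059260143011 [ 389.  -82. 1518.] [[0.02, -1.0, -0.02], [-1.0, -0.02, -0.05], [0.05, 0.02, -1.0]]
[ 158.19108619 -526.25891576  217.90702053] [[0.958, 0.288, -0.0], [0.288, -0.958, 0.002], [0.0, -0.002, -1.0]] 0.1
```

View pics/top.png

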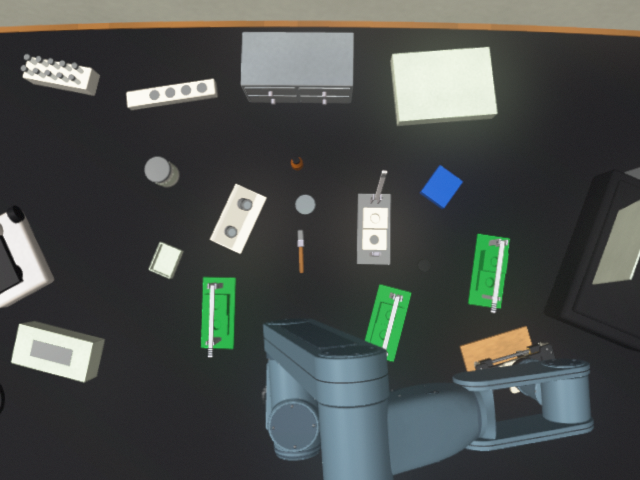

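View pics/side.png

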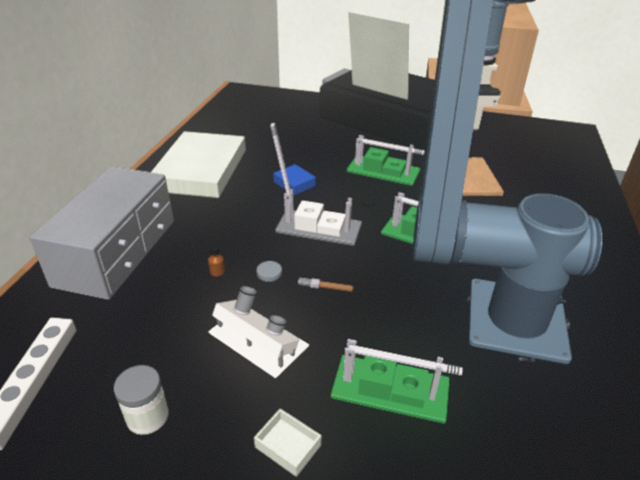

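The top view shows the tray's steps near (374,229) and the stand near (238,218), with the long eyepiece's head at about (246,204) and the short's at about (231,231). The side view has the long at (246,298), the short at (277,325) and the tray at (320,220). The bar is up.

```bash
python3 - <<'E'
from h import *
t=cv2.imread('pics/top.png');s=cv2.imread('pics/side.png')
r=lambda im,x,y,w,h:cv2.resize(im[y:y+h,x:x+w],(400,300),interpolation=cv2.INTER_CUBIC)
cv2.imwrite('pics/c1.png',np.vstack([np.hstack([r(t,190,180,100,75),r(t,325,165,133,100)]),np.hstack([r(s,200,280,120,90),r(s,260,170,120,90)])]))
c=cal('top');P=cloud(c,np.load('pics/top.npy'))
def reg(u0,u1,v0,v1,z0,z1,name):
    Q=P[v0:v1,u0:u1].reshape(-1,3);m=(Q[:,2]>z0)&(Q[:,2]<z1);Q=Q[m]
    if len(Q)<5: print(name,'none');return
    print(name,len(Q),Q.mean(0).round(1),np.median(Q[:,2]).round(1),Q[:,2].std().round(1),cv2.minAreaRect(Q[:,:2].astype(np.float32)))
reg(355,395,190,268,5,20,'base');reg(355,392,205,255,30,41,'low');reg(355,392,205,255,51,63,'raised')
reg(200,275,180,255,-8,8,'table');
reg(200,275,180,255,18,200,'stand')
c=cal('side');P=cloud(c,np.load('pics/side.npy'))
reg(270,365,190,245,30,41,'lowS');reg(270,365,190,245,51,63,'raisedS');reg(270,365,190,245,5,20,'baseS')
E
```

```text
base 1325 [ 502.4 -211.4   11.6] 11.6 3.3 ((508.584228515625, -216.98348999023438), (234.9986572265625, 118.85882568359375), 0.5367467999458313)
low 429 [ 481.1 -212.3   35.4] 35.4 2.6 ((497.0757141113281, -211.73104858398438), (104.95857238769531, 68.93697357177734), 0.8587987422943115)
raised 414 [ 535.  -212.3   57.5] 57.6 2.8 ((497.1541748046875, -212.56964111328125), (135.46929931640625, 68.0933609008789), 0.5767571330070496)
table 3926 [538.  203.    1.1] 1.1 3.3 ((538.7874145507812, 205.65757751464844), (230.71835327148438, 233.23544311523438), 0.9972537755966187)
stand 1340 [533.8 201.7  62.9] 61.6 16.1 ((533.7384033203125, 200.5813751220703), (76.69059753417969, 180.54588317871094), 65.84169006347656)
lowS 506 [ 490.7 -206.2   36. ] 36.3 2.5 ((513.5676879882812, -214.0059051513672), (172.8923797607422, 76.28324890136719), 0.8707822561264038)
raisedS 437 [ 537.2 -209.5   57.8] 58.1 2.6 ((514.1769409179688, -212.91799926757812), (75.70697021484375, 175.26388549804688), 89.25578308105469)
baseS 1160 [ 502.3 -209.6   11.8] 12.2 3.4 ((525.8963623046875, -267.08648681640625), (272.03009033203125, 264.9234313964844), 15.010674476623535)
```

View pics/c1.png

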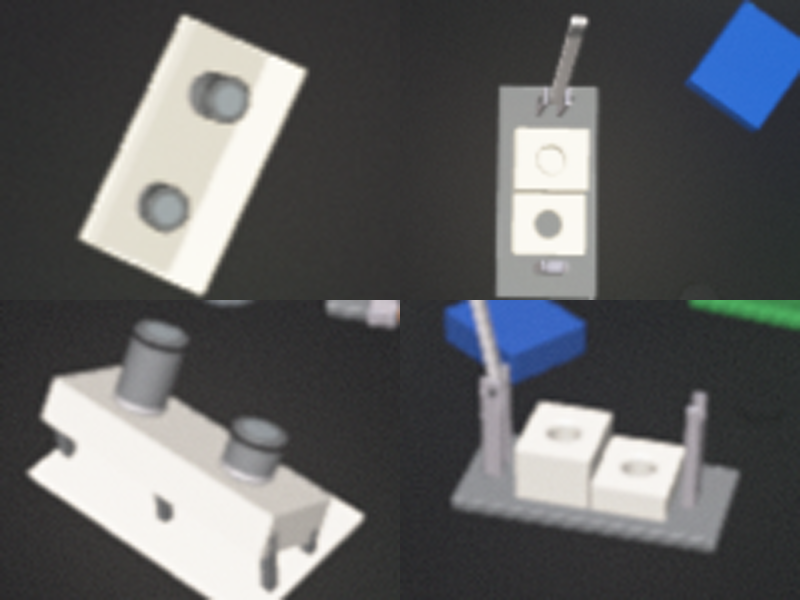

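```bash
cat >> h.py <<'E'
def go(X,Rt):
    p,R,s=state();d=R.inv().apply(np.array(X)-p)/1000;w=np.degrees((R.inv()*Rt).as_rotvec())
    print('turn',w.round(2),'shift',d.round(4),'dist',np.linalg.norm(d).round(3))
def down(yaw): # tool z down, x axis at world yaw (deg)
    return Rn.from_euler('z',yaw,degrees=True)*Rn.from_euler('x',180,degrees=True)
E
python3 -m pendant '[[[0,0,0,0.17,-0.1,-0.08,1],[0,0,0,0.17,-0.1,-0.08,1],[0,0,0,0.17,-0.1,-0.08,1],[0,0,0,0.17,-0.1,-0.08,1],[0,0,0,0.17,-0.1,-0.08,1]]]'
python3 -m pendant '[[[0,0,16.7,0.17,-0.1,-0.02,1],[0,0,16.7,0.17,-0.1,-0.02,1],[0,0,16.7,0.17,-0.1,-0.02,1],[0,0,16.7,0.17,-0.1,-0.02,1],[0,0,16.7,0.17,-0.1,-0.02,1]]]'
python3 - <<'E'
from h import *
p,R,s=state();print(p,R.as_matrix().round(3).tolist(),s['q'])
c=cal('wrist');print(c['fov_y'],c['k1'],'cam in tool',R.inv().apply(-c['R'].T@c['t']-p),R.inv().apply(c['R'].T[:,2]))
save('wrist','w1')
np.savez('pics/w1c',**{k:c[k] for k in c})
E
```

```text
clock: 0.52
tcp_pos: [290.1, -383.4, 297.3]
orientation: [0.989, 0.145, -0.0, -0.0]
wrist_force: [0.6, -1.5, -0.2]
grip_width: 1.0
grip_force: 0.0
clock: 0.93
tcp_pos: [424.1, -238.8, 316.9]
orientation: [1.0, -0.0, -0.0, -0.0]
wrist_force: [0.6, -1.2, 0.1]
grip_width: 0.999
grip_force: 0.0
[ 424.1066447  -238.81420973  316.94411515] [[1.0, -0.0, -0.0], [-0.0, -1.0, 0.0], [-0.0, -0.0, -1.0]] [-7.42516462e-01  9.30636481e-02  1.50075031e+00  1.69155485e-05
  1.54810983e+00  8.28719849e-01]
59.20948878122323 -0.01086066927729166 cam in tool [  71.82356224   -0.31021169 -166.5471174 ] [-2.57309924e-01  5.85858618e-04  9.66328754e-01]
```

View pics/w1.png

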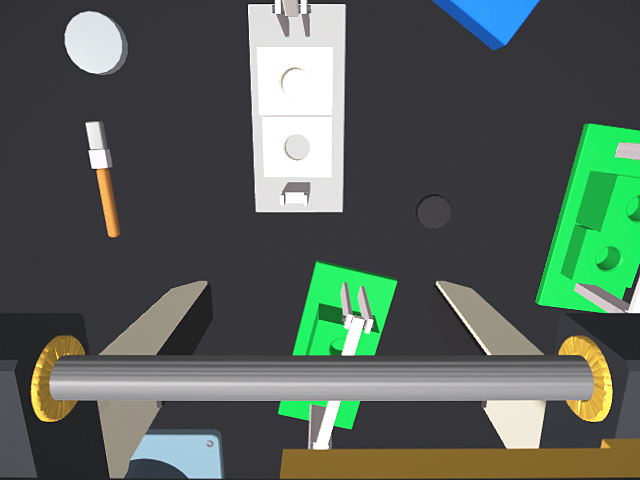

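The wrist view shows the tray clearly: raised hole at (294,82), low hole at (297,147), base corners at (249,4), (345,4), (343,212) and (256,212).

```bash
python3 - <<'E'
from h import *
c=dict(np.load('pics/w1c.npz'));P=cloud(c,np.load('pics/w1.npy'));im=cv2.imread('pics/w1.png')
def at(u,v,z,c=c):
    o,d=ray(c,u,v);return (o+d*(z-o[2])/d[2]).round(1)
print('holes',at(294,82,57),at(297,147,35))
for u,v in[(249,4),(345,4),(343,212),(256,212)]:print('base',at(u,v,11))
for u,v in[(257,47),(332,47),(332,115),(258,115)]:print('r',at(u,v,57))
for u,v in[(263,117),(332,117),(331,177),(263,177)]:print('l',at(u,v,35))
ct=cal('top');cs=cal('side')
for a,b,s in[((294,82),(375,218),(260+565/400*120-120,170+(433-300)*.3)),((297,147),(374.3,239.7),(260+(640-400)*.3,170+(468-300)*.3))]:
    s=(260+((565 if a[1]==82 else 640)-400)*.3,s[1])
    print('tri w+top+side',tri([ray(c,*a),ray(ct,*b),ray(cs,*s)]),'w+side',tri([ray(c,*a),ray(cs,*s)])[0])
for z0,z1 in((30,41),(52,62)):
    Q=P[40:185,245:345].reshape(-1,3);Q=Q[(Q[:,2]>z0)&(Q[:,2]<z1)];print(z0,len(Q),np.median(Q,0),Q[:,2].std())
E
```

```text
holes [ 537.6 -212.9   57. ] [ 476.1 -213.6   35. ]
base [ 616.7 -165.9   11. ]
base [ 616.6 -262.9   11. ]
base [ 402.6 -263.5   11. ]
base [ 402.7 -164.5   11. ]
r [ 568.5 -178.9   57. ]
r [ 568.4 -248.9   57. ]
r [ 507.4 -249.2   57. ]
r [ 507.5 -177.5   57. ]
l [ 506.1 -179.3   35. ]
l [ 506.  -249.8   35. ]
l [ 445.  -249.1   35. ]
l [ 445.1 -177.2   35. ]
tri w+top+side (array([ 535.73561273, -213.37388957,   57.11667907]), [np.float64(1.9263028584164703), np.float64(0.6740418608374864), np.float64(1.261797033083727)]) w+side [ 536.03953588 -213.21862489   57.1673087 ]
tri w+top+side (array([ 473.74366176, -214.1011413 ,   33.84024083]), [np.float64(2.358124481157105), np.float64(1.2174081655480873), np.float64(1.1473083804202286)]) w+side [ 474.33229074 -213.93483074   33.95810863]
30 4047 [ 485.14662488 -213.28065218   35.15207838] 1.1836395219806277
52 4248 [ 539.33973417 -213.40954684   57.41051022] 0.9119745283418113
```

```bash

python3 -m pendant '[[[0,0,0,0.05,-0.2,0,1],[0,0,0,0.05,-0.2,0,1],[0,0,0,0.05,-0.2,0,1],[0,0,0,0.05,-0.2,0,1],[0,0,0,0.05,-0.2,0,1]]]'
python3 -m pendant '[[[0,0,24,-0.01,-0.2,0,1],[0,0,24,-0.01,-0.2,0,1],[0,0,24,-0.01,-0.2,0,1],[0,0,24,-0.01,-0.2,0,1],[0,0,24,-0.01,-0.2,0,1]]]'
python3 - <<'E'
from h import *
p,R,s=state();print(p,s['q'])
c=cal('wrist');save('wrist','w2')
np.savez('pics/w2c',**{k:c[k] for k in c})
E
```

```text
clock: 1.4
tcp_pos: [473.1, -38.6, 316.7]
orientation: [1.0, 0.0, -0.0, -0.0]
wrist_force: [0.8, -0.3, -0.1]
grip_width: 0.999
grip_force: 0.0
clock: 1.82
tcp_pos: [463.1, 151.1, 316.6]
orientation: [0.978, -0.211, -0.0, 0.0]
wrist_force: [1.8, -0.8, 0.0]
grip_width: 0.999
grip_force: 0.0
[463.14201868 151.06424878 316.61649702] [ 8.59899180e-02  9.41804443e-02  1.50027415e+00 -1.91935289e-04
  1.54770396e+00  2.08110252e+00]
```

View pics/w2.png

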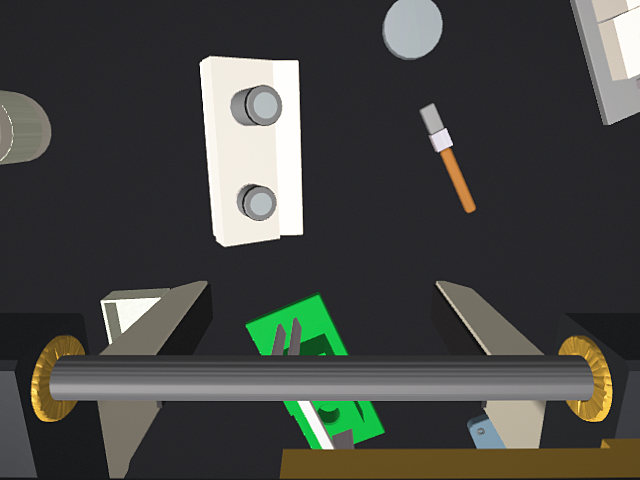

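The wrist view shows the stand at (250,150), the long eyepiece's head at (263,104) and the short's at (259,203). Both lean to the right.

```bash
cat >> h.py <<'E'
def stand(fn,box):
    c=dict(np.load(f'pics/{fn}c.npz'));D=np.load(f'pics/{fn}.npy');P=cloud(c,D);u0,u1,v0,v1=box
    Q=P[v0:v1,u0:u1].reshape(-1,3);Q=Q[(D[v0:v1,u0:u1].ravel()>0)&(Q[:,2]>15)]
    rng=np.random.default_rng(0);best=None
    for _ in range(800):
        a,b,e=Q[rng.choice(len(Q),3)];n=np.cross(b-a,e-a)
        if np.linalg.norm(n)<1:continue
        n/=np.linalg.norm(n);n*=np.sign(n[2])
        if not .75<n[2]<.95:continue
        m=abs((Q-a)@n)<2
        if best is None or m.sum()>best.sum():best=m
    for _ in range(3):
        F=Q[best];m0=F.mean(0);n=np.linalg.svd(F-m0)[2][2];n*=np.sign(n[2]);best=abs((Q-m0)@n)<2
    print('face',best.sum(),m0.round(1),'n',n.round(3),'tilt',np.degrees(np.arccos(n[2])).round(1),'yaw of lean',np.degrees(np.arctan2(n[1],n[0])).round(1))
    h=(Q-m0)@n;e1=np.array([-n[1],n[0],0]);e1/=np.linalg.norm(e1);e2=np.cross(n,e1)
    print('h hist',np.histogram(h,bins=np.arange(4,64,4)))
    for H,nm in((28,'short'),(50,'long')):
        T=Q[abs(h-H)<2.0];xy=np.c_[(T-m0)@e1,(T-m0)@e2].astype(np.float32)
        # keep main cluster
        for _ in range(5):
            k=np.linalg.norm(xy-np.median(xy,0),axis=1)<20;xy=xy[k];T=T[k]
        (cx,cy),r=cv2.minEnclosingCircle(xy);mc=xy.mean(0)
        hh=np.median((T-m0)@n)
        for lab,(a,b) in(('circ',(cx,cy)),('mean',mc)):
            X=m0+a*e1+b*e2;print(nm,lab,len(xy),'r',round(r,1),'h',hh.round(1),'mouth',X.round(1),'top',(X+H*n).round(1))
    return n
E
python3 - <<'E'
from h import *
stand('w2',(190,310,45,255))
E
```

```text
face 8088 [539.7 201.3  56.8] n [-0.199 -0.457  0.867] tilt 29.9 yaw of lean -113.5
h hist (array([ 125,  100,   98,   96,   91,  461,  582,   58,   62,   36,   90,
       1126,   19,    0]), array([ 4,  8, 12, 16, 20, 24, 28, 32, 36, 40, 44, 48, 52, 56, 60]))
short circ 880 r 17.2 h 28.2 mouth [493.5 217.3  54.7] top [488.  204.6  78.9]
short mean 880 r 17.2 h 28.2 mouth [494.1 217.8  55. ] top [488.6 205.   79.3]
long circ 1126 r 17.2 h 50.2 mouth [576.1 181.6  54.8] top [566.1 158.8  98.1]
long mean 1126 r 17.2 h 50.2 mouth [576.4 182.   55.1] top [566.5 159.2  98.4]
```

```bash
cat >> h.py <<'E'
nax=np.array([-.199,-.457,.867]);nax/=np.linalg.norm(nax)
ML=np.array([576.2,181.7,54.8]);MS=np.array([493.7,217.5,54.8])
def Rstand():
    L=np.array([nax[0],nax[1],0]);L/=np.linalg.norm(L);x=L-nax*(L@nax);x/=np.linalg.norm(x);z=-nax
    return Rn.from_matrix(np.c_[x,np.cross(z,x),z])
E
for i in 1; do :; done
python3 -m pendant '[[[0,0,-36,0,0,0,1],[0,0,-36,0,0,0,1],[0,0,-36,0,0,0,1],[0,0,-36,0,0,0,1],[0,0,-36,0,0,0,1]]]' >/dev/null
python3 -m pendant '[[[0,0,-36,0,0,0,1],[0,0,-36,0,0,0,1],[0,0,-36,0,0,0,1],[0,0,-36,0,0,0,1],[0,0,-36,0,0,0,1]]]' >/dev/null
python3 -m pendant '[[[0,0,-36,0,0,0,1],[0,0,-36,0,0,0,1],[0,0,-36,0,0,0,1],[0,0,-36,0,0,0,1],[0,0,-36,0,0,0,1]]]' >/dev/null
python3 -m pendant '[[[0,0,-36,0,0,0,1],[0,0,-36,0,0,0,1],[0,0,-36,0,0,0,1],[0,0,-36,0,0,0,1],[0,0,-36,0,0,0,1]]]' >/dev/null
python3 -m pendant '[[[0,0,-36,0,0,0,1],[0,0,-36,0,0,0,1],[0,0,-36,0,0,0,1],[0,0,-36,0,0,0,1],[0,0,-36,0,0,0,1]]]' >/dev/null
python3 -m pendant '[[[0,0,-36,0,0,0,1],[0,0,-36,0,0,0,1],[0,0,-36,0,0,0,1],[0,0,-36,0,0,0,1],[0,0,-36,0,0,0,1]]]' >/dev/null
python3 -m pendant '[[[0,0,-36,0,0,0,1],[0,0,-36,0,0,0,1],[0,0,-36,0,0,0,1],[0,0,-36,0,0,0,1],[0,0,-36,0,0,0,1]]]'
python3 - <<'E'
from h import *
print(np.round(state()[2]['q'],2));go(ML+120*nax,Rstand())
E
```

```text
clock: 4.78
tcp_pos: [463.6, 149.2, 316.5]
orientation: [-0.399, 0.917, 0.0, -0.0]
wrist_force: [0.4, 0.6, -0.7]
grip_width: 0.997
grip_force: 0.0
[ 0.08  0.09  1.5  -0.    1.55 -2.31]
turn [ -5.02 -29.64 -18.98] shift [-0.0443 -0.0803  0.1576] dist 0.182
```

```bash

python3 -m pendant '[[[-5,-29.6,-19,-0.044,-0.08,0.12,1],[-5,-29.6,-19,-0.044,-0.08,0.12,1],[-5,-29.6,-19,-0.044,-0.08,0.12,1],[-5,-29.6,-19,-0.044,-0.08,0.12,1],[-5,-29.6,-19,-0.044,-0.08,0.12,1]]]'
python3 - <<'E'
from h import *
print(np.round(state()[2]['q'],2));go(ML+75*nax,Rstand())
E
```

```text
clock: 5.2
tcp_pos: [556.5, 139.1, 201.5]
orientation: [-0.508, 0.83, 0.13, 0.189]
wrist_force: [-0.3, 1.2, 0.5]
grip_width: 1.0
grip_force: 0.0
[-0.25  0.2   1.76  0.5   1.15 -3.12]
turn [-0.31 -3.42 -3.48] shift [ 0.0278 -0.0025  0.0774] dist 0.082
```

```bash
sed -i 's/^def Rstand():/def Rstand(a=15):/; s/return Rn.from_matrix(np.c_\[x,np.cross(z,x),z\])/return Rn.from_matrix(np.c_[x,np.cross(z,x),z])*Rn.from_euler("z",a,degrees=True)/' h.py
python3 - <<'E'
from h import *
go(ML+75*nax,Rstand())
E
```

```text
turn [-0.75 -3.36 11.52] shift [ 0.0278 -0.0025  0.0774] dist 0.082
```

```bash

python3 -m pendant '[[[-0.75,-3.4,11.5,0.028,-0.0025,0.077,1],[-0.75,-3.4,11.5,0.028,-0.0025,0.077,1],[-0.75,-3.4,11.5,0.028,-0.0025,0.077,1],[-0.75,-3.4,11.5,0.028,-0.0025,0.077,1]]]'
python3 - <<'E'
from h import *
print(np.round(state()[2]['q'],2));go(ML+13*nax,Rstand());p,R,s=state();print(R.inv().apply(ML-p))
c=cal('wrist');save('wrist','w3');np.savez('pics/w3c',**{k:c[k] for k in c});print([proj(c,X) for X in(ML,ML+50*nax,p)])
E
```

```text
clock: 5.53
tcp_pos: [561.5, 149.5, 124.2]
orientation: [-0.425, 0.868, 0.167, 0.196]
wrist_force: [0.0, -0.3, 0.9]
grip_width: 0.996
grip_force: 0.0
[-0.27  0.3   1.87  0.63  0.99 -3.1 ]
turn [ 0.04 -0.06  0.68] shift [ 0.0035 -0.0016  0.0648] dist 0.065
[ 3.52603519 -1.64670283 77.8194366 ]
[(np.float64(319.35998017041163), np.float64(242.92297239410672)), (np.float64(318.9093743561419), np.float64(270.0778850745339)), (np.float64(322.3466351295291), np.float64(299.5361705317955))]
```

View pics/w3.png

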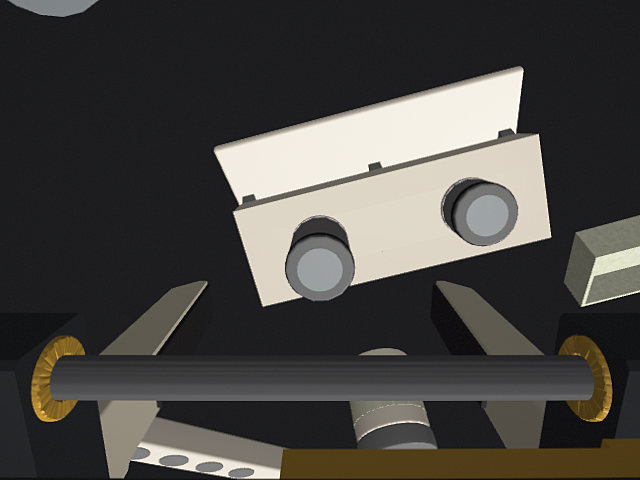

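The long head appears at (320,268) and was predicted at (319,270), so I approach and grip.

```bash

python3 -m pendant '[[[0,0,2,0.0035,-0.0016,0.03,1],[0,0,2,0.0035,-0.0016,0.06,1],[0,0,2,0.0035,-0.0016,0.065,1],[0,0,2,0.0035,-0.0016,0.065,1]]]'
python3 - <<'E'
from h import *
print(np.round(state()[2]['q'],2));go(ML+13*nax,Rstand(17))
E
```

```text
clock: 5.92
tcp_pos: [576.7, 177.6, 69.9]
orientation: [-0.411, 0.874, 0.168, 0.195]
wrist_force: [-0.7, -0.4, 0.7]
grip_width: 1.0
grip_force: 0.0
[-0.2   0.4   1.89  0.7   0.86 -3.12]
turn [-0.22  0.02  0.97] shift [0.0049 0.0008 0.0018] dist 0.005
```

```bash

python3 -m pendant '[[[0,0,10,0.005,0.0008,0.002,1],[0,0,10,0.005,0.0008,0.002,1],[0,0,10,0.005,0.0008,0.002,1]]]'
python3 - <<'E'
from h import *
print(np.round(state()[2]['q'],2));go(ML+13*nax,Rstand(26))
E
```

```text
clock: 6.17
tcp_pos: [574.6, 174.3, 67.4]
orientation: [-0.332, 0.907, 0.184, 0.181]
wrist_force: [0.5, -0.2, 0.1]
grip_width: 1.001
grip_force: 0.0
[-0.21  0.4   1.9   0.7   0.85 -2.96]
turn [-0.38  0.18 -0.16] shift [0.0005 0.0014 0.0016] dist 0.002
```

```bash

python3 -m pendant '[[[0,0,0,0.0005,0.0014,0.0015,0.2],[0,0,0,0.0005,0.0014,0.0015,-0.2],[0,0,0,0.0005,0.0014,0.0015,-1],[0,0,0,0.0005,0.0014,0.0015,-1],[0,0,0,0.0005,0.0014,0.0015,-1]]]' 25
python3 -m pendant '[[[0,0,0,0,0,0,-1],[0,0,0,0,0,0,-1],[0,0,0,0,0,0,-1]]]' 25
python3 - <<'E'
from h import *
p,R,s=state();print(s['wrist_force'],s['ft_torque']);go(ML+13*nax,Rstand(26));print(R.inv().apply(nax*25).round(3))
E
```

```text
clock: 6.58
tcp_pos: [572.2, 176.0, 63.6]
orientation: [-0.332, 0.908, 0.185, 0.179]
wrist_force: [-0.4, -0.1, 0.5]
grip_width: 0.692
grip_force: 0.0
clock: 6.83
tcp_pos: [572.0, 176.1, 63.2]
orientation: [-0.331, 0.908, 0.185, 0.179]
wrist_force: [0.6, -0.8, -0.9]
grip_width: 0.474
grip_force: 0.0
[ 0.64597626 -0.75980601 -0.85849668] [-0.09742772  0.01915111 -0.01728562]
turn [-0.23  0.03 -0.29] shift [-0.0023 -0.0006 -0.0023] dist 0.003
[-1.4e-02 -1.0e-01 -2.5e+01]
```

```bash

python3 -m pendant '[[[0,0,0,-0.002,-0.0005,-0.002,-1],[0,0,0,-0.002,-0.0005,-0.002,-1],[0,0,0,-0.002,-0.0005,-0.002,-1],[0,0,0,-0.002,-0.0005,-0.002,-1],[0,0,0,-0.002,-0.0005,-0.002,-1]]]' 25
python3 - <<'E'
from h import *
p,R,s=state();print(s['wrist_force'],s['ft_torque']);go(ML+13*nax,Rstand(26))
E
```

```text
clock: 7.25
tcp_pos: [573.8, 175.8, 66.1]
orientation: [-0.331, 0.908, 0.185, 0.179]
wrist_force: [0.6, -0.9, 2.0]
grip_width: 0.362
grip_force: 25.0
[ 0.62280687 -0.89115604  1.98971199] [-0.05940974 -0.16031319 -0.01169339]
turn [-0.27  0.07 -0.29] shift [ 0.0001  0.0001 -0.    ] dist 0.0
```

```bash

python3 -m pendant '[[[0,0,0,0,0,-0.012,-1],[0,0,0,0,0,-0.03,-1],[0,0,0,0,0,-0.06,-1],[0,0,0,0,0,-0.09,-1],[0,0,0,0,0,-0.12,-1]]]'
python3 - <<'E'
from h import *
p,R,s=state();print(s['q'],s['wrist_force'])
P,D=robot.snapshot('side');cv2.imwrite('pics/s2.png',cv2.resize(P[200:360,160:360],(800,640))[:600,:,::-1])
go([475.5,-213.5,180],down(180))
E
```

```text
clock: 7.67
tcp_pos: [547.8, 120.7, 170.9]
orientation: [-0.332, 0.908, 0.185, 0.178]
wrist_force: [1.0, 0.2, -0.9]
grip_width: 0.362
grip_force: 25.0
[-0.33118108  0.21923853  1.84262901  0.58558114  1.1081643  -2.87721498] [ 1.03027872  0.21140995 -0.89735726]
turn [21.57 21.43 39.26] shift [ 0.2296 -0.1858 -0.1688] dist 0.34
```

View pics/s2.png

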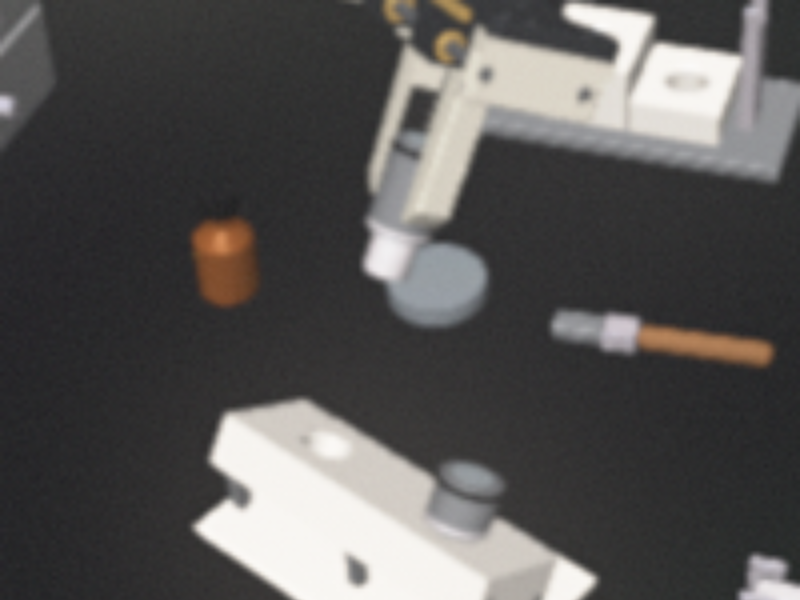

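The long eyepiece is held (upper centre, stem at (390,255)) and the stand's far socket is empty. I carry it over the low socket.

```bash

python3 -m pendant '[[[21.6,21.4,39.3,0.2296,-0.1858,-0.1688,-1],[21.6,21.4,39.3,0.2296,-0.1858,-0.1688,-1],[21.6,21.4,39.3,0.2296,-0.1858,-0.1688,-1],[21.6,21.4,39.3,0.2296,-0.1858,-0.1688,-1],[21.6,21.4,39.3,0.2296,-0.1858,-0.1688,-1]]]'
python3 - <<'E'
from h import *
print(state()[2]['q']);go([475.5,-213.5,180],down(180))
E
```

```text
clock: 8.13
tcp_pos: [502.1, -84.0, 172.9]
orientation: [-0.092, 0.993, 0.052, 0.048]
wrist_force: [0.6, 0.2, -1.1]
grip_width: 0.359
grip_force: 25.0
[-0.49020024  0.18669956  1.75577339  0.15240091  1.18019468 -2.30338794]
turn [ 6.02  5.55 10.62] shift [ 0.0484 -0.1209 -0.024 ] dist 0.132
```

```bash

python3 -m pendant '[[[6,5.55,10.6,0.0484,-0.1209,-0.024,-1],[6,5.55,10.6,0.0484,-0.1209,-0.024,-1],[6,5.55,10.6,0.0484,-0.1209,-0.024,-1],[6,5.55,10.6,0.0484,-0.1209,-0.024,-1],[6,5.55,10.6,0.0484,-0.1209,-0.024,-1]]]'
python3 -m pendant '[[[0,0,0,0,0,0,-1],[0,0,0,0,0,0,-1]]]' >/dev/null
python3 - <<'E'
from h import *
go([475.5,-213.5,180],down(180));p,R,s=state()
c=cal('wrist');im,D=save('wrist','w4');np.savez('pics/w4c',**{k:c[k] for k in c})
P=cloud(c,D)
m=(abs(P[...,2]-57)<3)&(abs(P[...,0]-537)<45)&(abs(P[...,1]+213)<45);Q=P[m];print('raised',len(Q),Q.mean(0),cv2.minAreaRect(Q[:,:2].astype(np.float32)))
m=(abs(P[...,2]-35)<3)&(abs(P[...,0]-475)<45)&(abs(P[...,1]+213)<45);Q=P[m];print('low',len(Q),Q.mean(0),cv2.minAreaRect(Q[:,:2].astype(np.float32)))
print([proj(c,X) for X in([475.5,-213.5,35],[537.5,-213.5,57],p)])
E
```

```text
clock: 8.55
tcp_pos: [476.8, -214.2, 178.7]
orientation: [-0.001, 1.0, 0.002, 0.001]
wrist_force: [0.3, -0.1, -1.6]
grip_width: 0.361
grip_force: 25.0
turn [0.31 0.08 0.35] shift [ 0.0017 -0.0031 -0.0016] dist 0.004
raised 287 [ 511.27248229 -223.66262933   57.18616205] ((514.3660888671875, -213.20120239257812), (69.63320922851562, 13.63693904876709), 89.95098876953125)
low 6092 [ 473.88703818 -213.67210101   35.35286152] ((477.0189514160156, -213.27206420898438), (70.2620849609375, 62.6513671875), 89.8855209350586)
[(np.float64(316.0210171593616), np.float64(221.77236091715793)), (np.float64(315.6132791084002), np.float64(310.27278815459783)), (np.float64(320.9243137548679), np.float64(299.248637708081))]
```

View pics/w4.png

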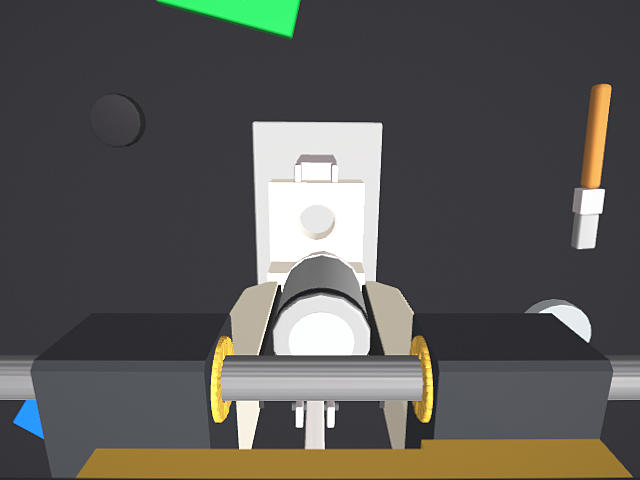

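The low hole is at (317,222), against a prediction of (316,222), so the measured socket position holds.

```bash

python3 -m pendant '[[[0.3,0.1,0.35,0.0017,-0.003,0.04,-1],[0.3,0.1,0.35,0.0017,-0.003,0.08,-1],[0.3,0.1,0.35,0.0017,-0.003,0.097,-1],[0.3,0.1,0.35,0.0017,-0.003,0.097,-1],[0.3,0.1,0.35,0.0017,-0.003,0.097,-1]]]'
python3 -m pendant '[[[0,0,0,0,0,0,-1],[0,0,0,0,0,0,-1],[0,0,0,0,0,0,-1]]]'
python3 - <<'E'
from h import *
c=dict(np.load('pics/w4c.npz'))
o,d=ray(c,317,222);print(o+d*(35-o[2])/d[2])
go([475.5,-213.5,48],down(180));print(state()[2]['wrist_force'])
E
```

```text
clock: 9.18
tcp_pos: [475.8, -212.7, 81.1]
orientation: [-0.001, 1.0, 0.0, -0.001]
wrist_force: [-0.0, -0.3, -0.0]
grip_width: 0.365
grip_force: 25.0
clock: 9.43
tcp_pos: [477.3, -214.8, 83.3]
orientation: [-0.0, 1.0, -0.002, 0.002]
wrist_force: [0.1, 0.1, -1.6]
grip_width: 0.355
grip_force: 25.0
[ 475.67169809 -212.76460393   35.        ]
turn [-0.19  0.18  0.02] shift [0.002  0.0014 0.0353] dist 0.035
[ 0.07408444  0.10293515 -1.5758472 ]
```

```bash

for k in 1; do python3 -m pendant '[[[0,0,0,0,0,0,-1]]]'|grep tcp; python3 -m pendant '[[[0,0,0,0,0,0,-1]]]'|grep tcp;python3 -m pendant '[[[0,0,0,0,0,0,-1]]]'|grep tcp;python3 -m pendant '[[[0,0,0,0,0,0,-1]]]'|grep tcp; done
```

```text
tcp_pos: [476.9, -214.7, 82.9]
tcp_pos: [476.6, -214.5, 82.4]
tcp_pos: [476.3, -214.4, 82.0]
tcp_pos: [476.2, -214.3, 81.8]
```

```bash

python3 -m pendant '[[[0,0,0,0,0.0004,0.006,-1],[0,0,0,0,0.0004,0.011,-1],[0,0,0,0,0.0004,0.015,-1],[0,0,0,0,0.0004,0.018,-1],[0,0,0,0,0.0004,0.02,-1]]]'
python3 -m pendant '[[[0,0,0,0,0,0.003,-1],[0,0,0,0,0,0.006,-1],[0,0,0,0,0,0.008,-1],[0,0,0,0,0,0.008,-1]]]'
```

```text
clock: 10.18
tcp_pos: [475.8, -213.6, 60.7]
orientation: [0.0, 1.0, -0.0, -0.0]
wrist_force: [0.2, -0.0, -0.6]
grip_width: 0.358
grip_force: 25.0
clock: 10.52
tcp_pos: [475.9, -213.7, 53.1]
orientation: [0.0, 1.0, -0.0, -0.0]
wrist_force: [0.2, -0.3, -1.1]
grip_width: 0.365
grip_force: 25.0
```

In the bore with no side force. I keep pressing gently until the shoulder lands.

```bash

python3 -m pendant '[[[0,0,0,0,0,0.002,-1],[0,0,0,0,0,0.004,-1],[0,0,0,0,0,0.005,-1],[0,0,0,0,0,0.005,-1],[0,0,0,0,0,0.005,-1]]]'
python3 -m pendant '[[[0,0,0,0,0,0.001,-1],[0,0,0,0,0,0.002,-1],[0,0,0,0,0,0.002,-1]]]'
```

```text
clock: 10.93
tcp_pos: [476.1, -213.8, 48.5]
orientation: [0.0, 1.0, -0.001, 0.0]
wrist_force: [-0.6, 0.5, -0.3]
grip_width: 0.362
grip_force: 25.0
clock: 11.18
tcp_pos: [476.4, -214.0, 48.1]
orientation: [-0.0, 1.0, -0.001, 0.001]
wrist_force: [-3.2, 2.9, 11.7]
grip_width: 0.363
grip_force: 25.0
```

```bash

python3 -m pendant '[[[0,0,0,0,0,-0.001,-0.1],[0,0,0,0,0,-0.001,0.3],[0,0,0,0,0,-0.001,0.5],[0,0,0,0,0,-0.001,0.5],[0,0,0,0,0,-0.001,0.5]]]'
python3 -m pendant '[[[0,0,0,0,0,-0.03,0.5],[0,0,0,0,0,-0.07,0.5],[0,0,0,0,0,-0.11,1],[0,0,0,0,0,-0.14,1],[0,0,0,0,0,-0.17,1]]]'
python3 - <<'E'
from h import *
c=cal('wrist');im,D=save('wrist','w5');P=cloud(c,D)
m=(abs(P[...,2]-85)<6)&(abs(P[...,0]-475)<30)&(abs(P[...,1]+213)<30);Q=P[m];print('long top',len(Q),np.median(Q,0),cv2.minEnclosingCircle(Q[:,:2].astype(np.float32)))
print(np.round(state()[2]['q'],2));go(MS+130*nax,Rstand(40))
E
```

```text
clock: 11.6
tcp_pos: [476.1, -213.8, 47.3]
orientation: [0.0, 1.0, -0.0, 0.0]
wrist_force: [-0.3, 0.8, -0.3]
grip_width: 0.67
grip_force: 0.0
clock: 12.02
tcp_pos: [476.1, -213.7, 219.6]
orientation: [0.0, 1.0, -0.001, 0.001]
wrist_force: [0.7, 0.8, -0.4]
grip_width: 0.915
grip_force: 0.0
long top 1695 [ 474.6313031  -213.35696551   85.54169142] ((475.609130859375, -213.7733154296875), 17.340900421142578)
[-0.64  0.2   1.59 -0.    1.34 -2.21]
turn [-24.69 -17.66 -25.69] shift [0.0113 0.374  0.0552] dist 0.378
```

The long eyepiece is home (top at z 85.5, centred). Next is the short one.

```bash

python3 -m pendant '[[[-24.7,-17.7,-25.7,0.011,0.374,0.05,1],[-24.7,-17.7,-25.7,0.011,0.374,0.05,1],[-24.7,-17.7,-25.7,0.011,0.374,0.05,1],[-24.7,-17.7,-25.7,0.011,0.374,0.05,1],[-24.7,-17.7,-25.7,0.011,0.374,0.05,1]]]'
python3 - <<'E'
from h import *
print(np.round(state()[2]['q'],2));go(MS+60*nax,Rstand(40))
E
```

```text
clock: 12.48
tcp_pos: [470.0, -5.7, 190.0]
orientation: [-0.2, 0.951, 0.191, 0.139]
wrist_force: [-0.5, -0.2, -1.1]
grip_width: 1.004
grip_force: 0.0
[-0.64  0.11  1.9   0.49  1.27 -2.8 ]
turn [-1.9  -1.75 -2.63] shift [-0.0462  0.1351  0.1581] dist 0.213
```

```bash

python3 -m pendant '[[[-1.9,-1.75,-2.6,-0.046,0.135,0.088,1],[-1.9,-1.75,-2.6,-0.046,0.135,0.088,1],[-1.9,-1.75,-2.6,-0.046,0.135,0.088,1],[-1.9,-1.75,-2.6,-0.046,0.135,0.088,1],[-1.9,-1.75,-2.6,-0.046,0.135,0.088,1]]]'
python3 -m pendant '[[[0,0,0,0,0,0.035,1],[0,0,0,0,0,0.06,1],[0,0,0,0,0,0.06,1],[0,0,0,0,0,0.06,1]]]'
python3 - <<'E'
from h import *
print(np.round(state()[2]['q'],2));go(MS+4*nax,Rstand(40))
p,R,s=state();c=cal('wrist');im,D=save('wrist','w6');np.savez('pics/w6c',**{k:c[k] for k in c});P=cloud(c,D)
h=(P-MS)@nax;r=np.linalg.norm(P-MS-h[...,None]*nax,axis=-1);m=(abs(h-28)<3)&(r<25);Q=P[m];e=R.inv().apply(Q-p)
print('top in tool',len(e),np.median(e,0),cv2.minEnclosingCircle(e[:,:2].astype(np.float32)))
E
```

```text
clock: 12.9
tcp_pos: [465.1, 165.8, 167.3]
orientation: [-0.222, 0.941, 0.208, 0.15]
wrist_force: [-0.9, -0.6, 0.1]
grip_width: 1.0
grip_force: 0.0
clock: 13.23
tcp_pos: [479.6, 186.7, 115.3]
orientation: [-0.22, 0.941, 0.207, 0.151]
wrist_force: [0.4, -0.8, -0.2]
grip_width: 1.001
grip_force: 0.0
[-0.23  0.19  2.06  0.66  0.92 -2.67]
turn [ 0.04 -0.38 -0.27] shift [-0.0002 -0.001   0.0654] dist 0.065
top in tool 3226 [ 1.5235057  -0.77361715 41.35082289] ((0.45268696546554565, -0.6161401271820068), 17.337263107299805)
```

```bash

python3 -m pendant '[[[0,0,0,0,-0.0008,0.03,1],[0,0,0,0,-0.0008,0.055,1],[0,0,0,0,-0.0008,0.063,1],[0,0,0,0,-0.0008,0.063,1],[0,0,0,0,-0.0008,0.063,1]]]'
python3 -m pendant '[[[0,0,0,0,0,0,0.3],[0,0,0,0,0,0,0],[0,0,0,0,0,0,0]]]'
python3 - <<'E'
from h import *
print(np.round(state()[2]['q'],2));go(MS+4*nax,Rstand(40))
E
```

```text
clock: 13.7
tcp_pos: [494.0, 213.6, 62.1]
orientation: [-0.219, 0.941, 0.206, 0.153]
wrist_force: [0.5, 0.1, 0.9]
grip_width: 0.999
grip_force: 0.0
clock: 13.95
tcp_pos: [494.2, 213.6, 62.3]
orientation: [-0.219, 0.941, 0.205, 0.153]
wrist_force: [0.1, -0.1, -0.3]
grip_width: 0.834
grip_force: 0.0
[-0.15  0.3   2.08  0.76  0.77 -2.74]
turn [-0.15 -0.12 -0.23] shift [0.0019 0.001  0.0042] dist 0.005
```

```bash

python3 -m pendant '[[[0,0,0,0.001,0.0005,0.0025,-0.1],[0,0,0,0.001,0.0005,0.0025,-0.1],[0,0,0,0.001,0.0005,0.0025,-0.1],[0,0,0,0.001,0.0005,0.0025,-0.1],[0,0,0,0.001,0.0005,0.0025,-0.1]]]' 25
python3 - <<'E'
from h import *
print(state()[2]['grip_width']);go(MS+4*nax,Rstand(40))
E
```

```text
clock: 14.37
tcp_pos: [492.8, 215.4, 58.8]
orientation: [-0.219, 0.941, 0.206, 0.152]
wrist_force: [0.6, -0.4, -0.2]
grip_width: 0.479
grip_force: 0.0
0.47945366814408924
turn [-0.08 -0.23 -0.25] shift [ 0.     -0.      0.0006] dist 0.001
```

```bash

python3 -m pendant '[[[0,0,0,0,0,0,-1],[0,0,0,0,0,0,-1],[0,0,0,0,0,0,-1],[0,0,0,0,0,0,-1],[0,0,0,0,0,0,-1]]]' 25
python3 - <<'E'
from h import *
p,R,s=state();print('h',(p-MS)@nax);go(MS+4*nax,Rstand(40))
E
```

```text
clock: 14.78
tcp_pos: [492.8, 215.4, 58.8]
orientation: [-0.219, 0.941, 0.206, 0.152]
wrist_force: [0.4, 0.1, 0.1]
grip_width: 0.36
grip_force: 25.0
h 4.633248486622233
turn [-0.08 -0.23 -0.25] shift [0.     0.     0.0006] dist 0.001
```

```bash

python3 -m pendant '[[[0,0,0,0,0,-0.012,-1],[0,0,0,0,0,-0.03,-1],[0,0,0,0,0,-0.06,-1],[0,0,0,0,0,-0.09,-1],[0,0,0,0,0,-0.12,-1]]]'
python3 - <<'E'
from h import *
print(np.round(state()[2]['q'],2));go([510,-100,195],down(180))
E
```

```text
clock: 15.2
tcp_pos: [468.3, 160.4, 163.7]
orientation: [-0.22, 0.942, 0.206, 0.151]
wrist_force: [0.6, 0.2, -0.5]
grip_width: 0.354
grip_force: 25.0
[-0.3   0.09  2.02  0.6   1.05 -2.64]
turn [24.07 17.7  25.65] shift [ 0.0438 -0.223  -0.1374] dist 0.266
```

```bash

python3 -m pendant '[[[24.1,17.7,25.6,0.0438,-0.223,-0.1374,-1],[24.1,17.7,25.6,0.0438,-0.223,-0.1374,-1],[24.1,17.7,25.6,0.0438,-0.223,-0.1374,-1],[24.1,17.7,25.6,0.0438,-0.223,-0.1374,-1],[24.1,17.7,25.6,0.0438,-0.223,-0.1374,-1]]]'
python3 - <<'E'
from h import *
print(np.round(state()[2]['q'],2));go([537.5,-213.5,170],down(180))
E
```

```text
clock: 15.62
tcp_pos: [501.9, -45.5, 188.9]
orientation: [-0.018, 1.0, 0.016, 0.014]
wrist_force: [-0.3, 0.2, -1.7]
grip_width: 0.357
grip_force: 25.0
[-0.34  0.18  1.71  0.04  1.23 -1.96]
turn [1.88 1.66 2.06] shift [-0.029  -0.1697  0.0143] dist 0.173
```

```bash

python3 -m pendant '[[[1.9,1.7,2.1,-0.029,-0.17,0.014,-1],[1.9,1.7,2.1,-0.029,-0.17,0.014,-1],[1.9,1.7,2.1,-0.029,-0.17,0.014,-1],[1.9,1.7,2.1,-0.029,-0.17,0.014,-1],[1.9,1.7,2.1,-0.029,-0.17,0.014,-1]]]'
python3 -m pendant '[[[0,0,0,0,0,0,-1],[0,0,0,0,0,0,-1],[0,0,0,0,0,0,-1]]]'
python3 - <<'E'
from h import *
go([537.5,-213.5,100],down(180))
c=cal('wrist');im,D=save('wrist','w7');P=cloud(c,D)
m=(abs(P[...,2]-57)<3)&(abs(P[...,0]-537)<45)&(abs(P[...,1]+213)<45);Q=P[m];print('raised',len(Q),Q.mean(0),cv2.minAreaRect(Q[:,:2].astype(np.float32)))
p,R,s=state();q=R.inv().apply(P.reshape(-1,3)-p);m=(np.linalg.norm(q[:,:2],axis=1)<25)&(abs(q[:,2]+23)<4);print('held top in tool',m.sum(),np.median(q[m],0),cv2.minEnclosingCircle(q[m][:,:2].astype(np.float32)))
E
```

```text
clock: 16.03
tcp_pos: [538.9, -217.8, 166.8]
orientation: [-0.0, 1.0, 0.001, -0.0]
wrist_force: [-1.0, -0.4, -1.8]
grip_width: 0.357
grip_force: 25.0
clock: 16.28
tcp_pos: [537.8, -209.9, 168.2]
orientation: [-0.002, 1.0, 0.003, -0.0]
wrist_force: [-0.5, 0.2, 0.1]
grip_width: 0.357
grip_force: 25.0
turn [ 0.32 -0.04  0.27] shift [ 0.0003 -0.0039  0.0682] dist 0.068
raised 6677 [ 533.02838879 -214.04468191   57.36252882] ((537.9861450195312, -213.3868408203125), (70.2980728149414, 60.484474182128906), 89.66165924072266)
held top in tool 6474 [  3.90586702  -0.12425421 -23.45206147] ((7.874639987945557, 0.06704651564359665), 23.4503173828125)
```

The raised step measures 70.3 x 60.5 mm, centred at (538,-213.4,57.4), as expected. Down to just above it.

```bash

python3 -m pendant '[[[0.3,0,0.3,0,-0.003,0.035,-1],[0.3,0,0.3,0,-0.003,0.06,-1],[0.3,0,0.3,0,-0.003,0.07,-1],[0.3,0,0.3,0,-0.003,0.07,-1],[0.3,0,0.3,0,-0.003,0.07,-1]]]'
python3 -m pendant '[[[0,0,0,0,0,0,-1],[0,0,0,0,0,0,-1],[0,0,0,0,0,0,-1],[0,0,0,0,0,0,-1],[0,0,0,0,0,0,-1]]]'
python3 -m pendant '[[[0,0,0,0,0,0,-1],[0,0,0,0,0,0,-1],[0,0,0,0,0,0,-1],[0,0,0,0,0,0,-1],[0,0,0,0,0,0,-1]]]'
python3 - <<'E'
from h import *
go([537.7,-213.4,61.6],down(180))
E
```

```text
clock: 16.75
tcp_pos: [538.5, -213.3, 98.9]
orientation: [-0.0, 1.0, -0.0, 0.0]
wrist_force: [-0.3, 0.1, -1.0]
grip_width: 0.358
grip_force: 25.0
clock: 17.17
tcp_pos: [538.6, -214.4, 99.0]
orientation: [0.001, 1.0, -0.001, 0.001]
wrist_force: [0.4, -0.1, -1.3]
grip_width: 0.357
grip_force: 25.0
clock: 17.58
tcp_pos: [538.3, -214.2, 98.2]
orientation: [0.001, 1.0, -0.0, 0.0]
wrist_force: [0.5, -0.3, -1.4]
grip_width: 0.359
grip_force: 25.0
turn [-0.04  0.   -0.07] shift [0.0006 0.0008 0.0366] dist 0.037
```

```bash

python3 -m pendant '[[[0,0,0,0.0005,0.0005,0.006,-1],[0,0,0,0.0005,0.0005,0.012,-1],[0,0,0,0.0005,0.0005,0.016,-1],[0,0,0,0.0005,0.0005,0.02,-1],[0,0,0,0.0005,0.0005,0.023,-1]]]'
python3 -m pendant '[[[0,0,0,0,0,0.003,-1],[0,0,0,0,0,0.006,-1],[0,0,0,0,0,0.008,-1],[0,0,0,0,0,0.008,-1]]]'
```

```text
clock: 18.0
tcp_pos: [537.5, -213.5, 74.4]
orientation: [0.001, 1.0, -0.0, -0.0]
wrist_force: [-0.2, -0.3, -0.9]
grip_width: 0.361
grip_force: 25.0
clock: 18.33
tcp_pos: [537.6, -213.6, 66.8]
orientation: [0.001, 1.0, -0.0, -0.0]
wrist_force: [-0.1, 0.4, -1.0]
grip_width: 0.36
grip_force: 25.0
```

```bash

python3 -m pendant '[[[0,0,0,0,0,0.002,-1],[0,0,0,0,0,0.004,-1],[0,0,0,0,0,0.005,-1],[0,0,0,0,0,0.005,-1],[0,0,0,0,0,0.005,-1]]]'
python3 -m pendant '[[[0,0,0,0,0,0.001,-1],[0,0,0,0,0,0.002,-1],[0,0,0,0,0,0.002,-1]]]'
```

```text
clock: 18.75
tcp_pos: [537.8, -213.7, 62.3]
orientation: [0.001, 1.0, -0.0, 0.0]
wrist_force: [0.8, 0.1, -1.4]
grip_width: 0.36
grip_force: 25.0
clock: 19.0
tcp_pos: [538.1, -213.8, 61.8]
orientation: [0.0, 1.0, -0.001, 0.001]
wrist_force: [-3.7, 2.3, 7.8]
grip_width: 0.357
grip_force: 25.0
```

```bash

python3 -m pendant '[[[0,0,0,0,0,-0.001,-0.1],[0,0,0,0,0,-0.001,0.3],[0,0,0,0,0,-0.001,0.5],[0,0,0,0,0,-0.001,0.5],[0,0,0,0,0,-0.001,0.5]]]'
python3 -m pendant '[[[0,0,0,0,0,-0.03,0.5],[0,0,0,0,0,-0.07,0.5],[0,0,0,0,0,-0.11,0.5],[0,0,0,0,0,-0.15,0.5],[0,0,0,0,0,-0.19,0.5]]]'
python3 -m pendant '[[[0,0,0,0.04,0,-0.03,0],[0,0,0,0.08,0,-0.06,0],[0,0,0,0.08,0,-0.09,0],[0,0,0,0.08,0,-0.1,0]]]'
python3 - <<'E'
from h import *
c=cal('wrist');im,D=save('wrist','w8');P=cloud(c,D)
for x0 in(475.5,537.5):
    m=(abs(P[...,2]-85)<6)&(abs(P[...,0]-x0)<30)&(abs(P[...,1]+213)<30);Q=P[m];print('top',len(Q),np.median(Q,0) if len(Q) else '',cv2.minEnclosingCircle(Q[:,:2].astype(np.float32)) if len(Q) else '')
for n in('top','side'):
    im,D=save(n,n+'3');c=cal(n);P=cloud(c,D)
    m=(D>0)&(abs(P[...,2]-200)<105)&(P[...,2]>110)&(abs(P[...,1]+213)<25)&(P[...,0]>580)&(P[...,0]<690);Q=P[m]
    print(n,len(Q))
    if len(Q)>5:
        print(Q[np.argsort(Q[:,2])][::max(1,len(Q)//8)].round(0).tolist())
    a=np.array([591.5,-213.5,93])
    for th in(1.6,1.7,1.8):print(th,proj(c,a+201*np.array([-np.cos(th),0,np.sin(th)])))
S=cv2.imread('pics/side3.png');T=cv2.imread('pics/top3.png')
cv2.imwrite('pics/c3.png',np.hstack([cv2.resize(S[110:250,250:390],(400,400)),cv2.resize(T[160:270,320:430],(400,400))]))
print(state()[0])
E
```

```text
clock: 19.42
tcp_pos: [537.7, -213.7, 61.1]
orientation: [0.001, 1.0, -0.0, -0.0]
wrist_force: [-0.7, 0.4, -0.3]
grip_width: 0.665
grip_force: 0.0
clock: 19.83
tcp_pos: [537.4, -213.3, 253.0]
orientation: [0.001, 1.0, -0.0, -0.0]
wrist_force: [1.0, -0.4, -0.1]
grip_width: 0.75
grip_force: 0.0
clock: 20.17
tcp_pos: [456.5, -213.9, 357.2]
orientation: [0.001, 1.0, -0.003, 0.003]
wrist_force: [0.6, -0.7, 0.4]
grip_width: 0.524
grip_force: 0.0
top 817 [ 474.91770388 -213.85478082   85.57145608] ((475.6336364746094, -213.486328125), 17.3171329498291)
top 749 [ 535.66323491 -213.96977986   85.55140405] ((537.077392578125, -213.64346313476562), 17.346227645874023)
top 144
[[590.0, -217.0, 112.0], [596.0, -208.0, 143.0], [600.0, -216.0, 171.0], [607.0, -216.0, 197.0], [613.0, -208.0, 223.0], [617.0, -211.0, 247.0], [621.0, -216.0, 270.0], [625.0, -209.0, 287.0]]
1.6 (np.float64(383.935557255974), np.float64(183.54979178785857))
1.7 (np.float64(383.9322650305226), np.float64(175.65247492943635))
1.8 (np.float64(383.83860577268337), np.float64(168.05773015730188))
side 311
[[592.0, -220.0, 111.0], [597.0, -219.0, 136.0], [605.0, -212.0, 159.0], [609.0, -210.0, 183.0], [612.0, -208.0, 210.0], [615.0, -211.0, 230.0], [619.0, -209.0, 252.0], [630.0, -213.0, 273.0], [634.0, -219.0, 291.0]]
1.6 (np.float64(284.5129177066405), np.float64(124.68765994106832))
1.7 (np.float64(276.5999199476419), np.float64(124.28715246171696))
1.8 (np.float64(268.8835972955195), np.float64(124.66119344131292))
[ 458.29762166 -213.74542198  351.89383196]
```

View pics/c3.png

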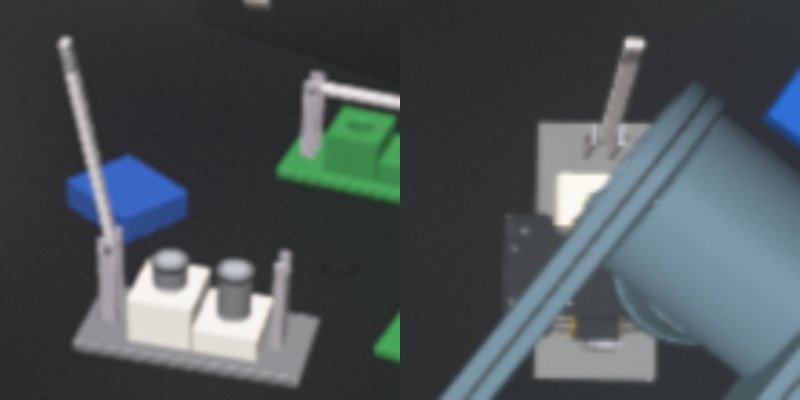

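Both heads read z 85.5, so both are home. The bar's tip is at (272.8,124.7) in the side view and (384.4,171.5) in the top view, which both give an angle of about 1.75.

```bash

python3 -m pendant '[[[0,0,0,-0.04,0,0,0],[0,0,0,-0.08,0,0,0],[0,0,0,-0.12,0,0.01,0],[0,0,0,-0.155,0,0.02,0],[0,0,0,-0.167,0,0.022,0]]]'
python3 -m pendant '[[[0,0,0,0,0,0,0],[0,0,0,0,0,0,0],[0,0,0,0,0,0,0],[0,0,0,0,0,0,0]]]'
python3 - <<'E'
from h import *
go([624.5,-213.5,256],down(180))
c=cal('wrist');im,D=save('wrist','w9');P=cloud(c,D)
m=(D>0)&(P[...,2]>120)&(P[...,2]<300)&(abs(P[...,1]+213)<15)&(P[...,0]>585)&(P[...,0]<660);Q=P[m];print(len(Q))
if len(Q)>20:
    print(Q[np.argsort(Q[:,2])][::max(1,len(Q)//8)].round(0).tolist())
E
```

```text
clock: 20.73
tcp_pos: [628.1, -212.2, 321.7]
orientation: [-0.0, 1.0, 0.002, -0.003]
wrist_force: [-1.2, 0.7, -1.2]
grip_width: 0.496
grip_force: 0.0
clock: 21.07
tcp_pos: [624.0, -213.6, 329.5]
orientation: [0.001, 1.0, -0.001, 0.0]
wrist_force: [0.5, -0.5, -0.3]
grip_width: 0.496
grip_force: 0.0
turn [-0.06  0.   -0.09] shift [-0.0005  0.0002  0.0735] dist 0.074
2136
[[593.0, -209.0, 120.0], [602.0, -215.0, 169.0], [609.0, -208.0, 203.0], [614.0, -210.0, 229.0], [619.0, -208.0, 250.0], [622.0, -210.0, 267.0], [624.0, -217.0, 280.0], [632.0, -219.0, 290.0]]
```

```bash

python3 -m pendant '[[[0,0,0,0,0,0.03,0],[0,0,0,0,0,0.055,0],[0,0,0,0,0,0.07,0],[0,0,0,0,0,0.073,0],[0,0,0,0,0,0.073,0]]]'
python3 -m pendant '[[[0,0,0,0,0,0,-0.4],[0,0,0,0,0,0,-1],[0,0,0,0,0,0,-1],[0,0,0,0,0,0,-1],[0,0,0,0,0,0,-1]]]' 8
python3 -m pendant '[[[0,0,0,0,0,0,-1],[0,0,0,0,0,0,-1],[0,0,0,0,0,0,-1],[0,0,0,0,0,0,-1],[0,0,0,0,0,0,-1]]]' 8
python3 - <<'E'
from h import *
p,R,s=state();print(p,s['wrist_force'])
th0=1.75;H=np.array([591.5,93])
f=lambda t:H+185*np.array([-np.cos(t),np.sin(t)])
g=p[[0,2]]+[0,19];print('grasp',g,'theta',np.arctan2(g[1]-93,591.5-g[0]),'r',np.linalg.norm(g-H))
ths=np.r_[np.linspace(1.75,.15,21),.1,.06,.03,0,-.01]
prev=None
for k in range(0,len(ths)-1,5):
    b=f(ths[k]);print([(round(-(f(t)-b)[0]/1000,4),round(-(f(t)-b)[1]/1000,4)) for t in ths[k+1:k+6]])
E
```

```text
clock: 21.53
tcp_pos: [623.8, -213.6, 256.2]
orientation: [0.001, 1.0, -0.0, -0.0]
wrist_force: [-0.5, 0.3, -0.1]
grip_width: 0.498
grip_force: 0.0
clock: 21.95
tcp_pos: [625.1, -213.8, 257.1]
orientation: [0.001, 1.0, -0.001, 0.001]
wrist_force: [-0.4, -0.3, -0.3]
grip_width: 0.193
grip_force: 0.0
clock: 22.37
tcp_pos: [624.9, -213.8, 256.7]
orientation: [0.001, 1.0, -0.001, 0.0]
wrist_force: [0.2, -0.0, 3.4]
grip_width: 0.126
grip_force: 8.0
[ 624.94619662 -213.78012637  256.71801515] [ 0.22578347 -0.01321688  3.39835476]
grasp [624.94619662 275.71801515] theta 1.7518401880123693 r 185.75392628498952
[(np.float64(0.0147), np.float64(-0.0021)), (np.float64(0.0294), np.float64(-0.0029)), (np.float64(0.0442), np.float64(-0.0026)), (np.float64(0.0589), np.float64(-0.0011)), (np.float64(0.0735), np.float64(0.0015))]
[(np.float64(0.0143), np.float64(0.0038)), (np.float64(0.0282), np.float64(0.0088)), (np.float64(0.0417), np.float64(0.0148)), (np.float64(0.0547), np.float64(0.0219)), (np.float64(0.0671), np.float64(0.03))]
[(np.float64(0.0117), np.float64(0.0091)), (np.float64(0.0226), np.float64(0.0191)), (np.float64(0.0327), np.float64(0.0299)), (np.float64(0.0419), np.float64(0.0415)), (np.float64(0.0501), np.float64(0.0538))]
[(np.float64(0.0072), np.float64(0.0129)), (np.float64(0.0134), np.float64(0.0264)), (np.float64(0.0185), np.float64(0.0403)), (np.float64(0.0224), np.float64(0.0545)), (np.float64(0.0252), np.float64(0.0691))]
[(np.float64(0.0012), np.float64(0.0092)), (np.float64(0.0017), np.float64(0.0166)), (np.float64(0.002), np.float64(0.0221)), (np.float64(0.0021), np.float64(0.0276)), (np.float64(0.0021), np.float64(0.0295))]
```

The bar is gripped (11.7 mm wide, angle 1.752, radius 185.8). I swing it along the arc.

```bash

python3 -m pendant '[[[0,0,0,0.0147,0,-0.002,-1],[0,0,0,0.0294,0,-0.003,-1],[0,0,0,0.0442,0,-0.0026,-1],[0,0,0,0.0589,0,-0.001,-1],[0,0,0,0.0735,0,0.0015,-1]]]'
python3 - <<'E'
from h import *
p,R,s=state();g=p[[0,2]]+[0,19]-[591.5,93];print('theta',np.arctan2(g[1],-g[0]),'r',np.linalg.norm(g),s['wrist_force'])
E
```

```text
clock: 22.78
tcp_pos: [551.2, -213.6, 255.2]
orientation: [0.0, 1.0, -0.001, 0.001]
wrist_force: [1.3, -0.5, 1.3]
grip_width: 0.125
grip_force: 8.0
theta 1.3519559007511837 r 185.61008513408012 [ 1.3284682  -0.52825441  1.30357588]
```

```bash

python3 -m pendant '[[[0,0,0,0.0143,0,0.0038,-1],[0,0,0,0.0282,0,0.0088,-1],[0,0,0,0.0417,0,0.0148,-1],[0,0,0,0.0547,0,0.0219,-1],[0,0,0,0.0671,0,0.03,-1]]]'
python3 -m pendant '[[[0,0,0,0.0117,0,0.0091,-1],[0,0,0,0.0226,0,0.0191,-1],[0,0,0,0.0327,0,0.0299,-1],[0,0,0,0.0419,0,0.0415,-1],[0,0,0,0.0501,0,0.0538,-1]]]'
python3 - <<'E'
from h import *
p,R,s=state();g=p[[0,2]]+[0,19]-[591.5,93];print('theta',np.arctan2(g[1],-g[0]),'r',np.linalg.norm(g),s['wrist_force'])
E
```

```text
clock: 23.2
tcp_pos: [483.5, -213.5, 225.4]
orientation: [0.001, 1.0, -0.001, 0.0]
wrist_force: [-0.9, -0.6, 3.8]
grip_width: 0.125
grip_force: 8.0
clock: 23.62
tcp_pos: [432.5, -213.4, 170.9]
orientation: [0.0, 1.0, -0.001, -0.001]
wrist_force: [-3.6, -0.7, 3.3]
grip_width: 0.128
grip_force: 8.0
theta 0.5471031583870394 r 186.17635568010672 [-3.60717749 -0.67294742  3.33877632]
```

```bash

python3 -m pendant '[[[0,0,0,0.007,0,0.0129,-1],[0,0,0,0.013,0,0.0264,-1],[0,0,0,0.018,0,0.0403,-1],[0,0,0,0.0217,0,0.052,-1],[0,0,0,0.024,0,0.062,-1]]]'
python3 - <<'E'
from h import *
p,R,s=state();g=p[[0,2]]+[0,19]-[591.5,93];print('theta',np.arctan2(g[1],-g[0]),'r',np.linalg.norm(g),s['wrist_force']);go([406.3,-213.5,74],down(180))
E
```

```text
clock: 24.03
tcp_pos: [408.0, -213.3, 107.9]
orientation: [0.0, 1.0, -0.0, -0.002]
wrist_force: [-4.7, -1.2, 3.5]
grip_width: 0.129
grip_force: 8.0
theta 0.1828030077639605 r 186.5820835149682 [-4.66002294 -1.23495516  3.49737762]
turn [-0.02 -0.19 -0.05] shift [ 0.0016 -0.0002  0.0339] dist 0.034
```

```bash

python3 -m pendant '[[[0,0,0,0.0008,0,0.008,-1],[0,0,0,0.001,0,0.014,-1],[0,0,0,0.001,0,0.019,-1],[0,0,0,0.001,0,0.023,-1],[0,0,0,0.001,0,0.026,-1]]]'
python3 -m pendant '[[[0,0,0,0,0,0.002,-1],[0,0,0,0,0,0.004,-1],[0,0,0,0,0,0.006,-1],[0,0,0,0,0,0.0075,-1],[0,0,0,0,0,0.008,-1]]]'
python3 -m pendant '[[[0,0,0,0,0,0,-1],[0,0,0,0,0,0.001,-1],[0,0,0,0,0,0.001,-1]]]'
```

```text
clock: 24.45
tcp_pos: [406.1, -213.2, 81.8]
orientation: [0.0, 1.0, 0.0, -0.003]
wrist_force: [-9.4, -3.3, 1.3]
grip_width: 0.124
grip_force: 8.0
clock: 24.87
tcp_pos: [406.3, -213.2, 74.0]
orientation: [0.0, 1.0, 0.0, -0.003]
wrist_force: [-8.6, -3.4, 0.4]
grip_width: 0.129
grip_force: 8.0
clock: 25.12
tcp_pos: [406.3, -213.2, 73.0]
orientation: [0.0, 1.0, 0.0, -0.003]
wrist_force: [-8.7, -3.8, -0.3]
grip_width: 0.127
grip_force: 8.0
```

```bash

python3 -m pendant '[[[0,0,0,-0.001,0,0.001,-1],[0,0,0,-0.001,0,0.002,-1],[0,0,0,-0.001,0,0.002,-1]]]'
cat > bar.py <<'E'
from h import *
for n in('wrist','side','top'):
    c=cal(n);im,D=save(n,'b_'+n);P=cloud(c,D)
    m=(D>0)&(P[...,2]>88)&(P[...,2]<125)&(abs(P[...,1]+213.4)<4.5)&(P[...,0]>440)&(P[...,0]<580);Q=P[m]
    if len(Q)>30:
        k=np.polyfit(Q[:,0],Q[:,2],1);print(n,len(Q),'theta',-k[0],'z at fork',np.polyval(k,431.5),'z hinge',np.polyval(k,591.5))
E
python3 bar.py
```

```text
clock: 25.37
tcp_pos: [406.8, -213.1, 70.9]
orientation: [0.0, 1.0, 0.0, -0.003]
wrist_force: [-9.8, -3.6, -0.0]
grip_width: 0.125
grip_force: 8.0
wrist 701 theta 0.056676917367088464 z at fork 105.24702062657647 z hinge 96.17871384784232
side 154 theta 0.044713607397616914 z at fork 102.9628929191167 z hinge 95.808715735498
top 96 theta 0.052315218299331334 z at fork 106.22684468241306 z hinge 97.85640975452004
```

The bar stopped about 0.05 rad high: the pads slid down it under a sideways load. I let go and press the tab from above with closed fingers.

```bash

python3 -m pendant '[[[0,0,0,0,0,0,-0.2],[0,0,0,0,0,0,-0.2],[0,0,0,0,0,0,-0.2],[0,0,0,0,0,0,-0.2],[0,0,0,0,0,0,-0.2]]]'
python3 bar.py
python3 -m pendant '[[[0,0,0,0,0,-0.02,-0.2],[0,0,0,0,0,-0.045,-0.2],[0,0,0,0,0,-0.06,-0.2],[0,0,0,0,0,-0.06,-1],[0,0,0,0,0,-0.06,-1]]]'
python3 -m pendant '[[[0,0,0,0,0,0,-1],[0,0,0,0,0,0,-1],[0,0,0,0,0,0,-1],[0,0,0,0,0,0,-1],[0,0,0,0,0,0,-1]]]'
```

```text
clock: 25.93
tcp_pos: [410.4, -213.6, 72.1]
orientation: [0.0, 1.0, -0.001, 0.0]
wrist_force: [0.8, 0.4, 0.1]
grip_width: 0.39
grip_force: 0.0
wrist 944 theta 0.04787928109585409 z at fork 105.1317455421458 z hinge 97.47106056680914
side 145 theta 0.019977975763744125 z at fork 100.68601317188583 z hinge 97.48953704968677
top 95 theta 0.04745605906486929 z at fork 105.71407635213264 z hinge 98.12110690175355
clock: 26.5
tcp_pos: [410.6, -213.9, 132.5]
orientation: [0.0, 1.0, -0.001, 0.001]
wrist_force: [-0.5, -0.3, -1.0]
grip_width: 0.301
grip_force: 0.0
clock: 26.92
tcp_pos: [409.8, -213.3, 131.4]
orientation: [0.001, 1.0, -0.0, -0.0]
wrist_force: [0.5, -0.2, 0.1]
grip_width: 0.009
grip_force: 0.0
```

```bash

python3 -m pendant '[[[0,0,0,0.003,0,0.01,-1],[0,0,0,0.003,0,0.018,-1],[0,0,0,0.003,0,0.021,-1],[0,0,0,0.003,0,0.023,-1],[0,0,0,0.003,0,0.025,-1]]]'
python3 -m pendant '[[[0,0,0,0,0,0.002,-1],[0,0,0,0,0,0.004,-1],[0,0,0,0,0,0.005,-1],[0,0,0,0,0,0.006,-1],[0,0,0,0,0,0.006,-1]]]'
python3 -m pendant '[[[0,0,0,0,0,0.001,-1],[0,0,0,0,0,0.002,-1],[0,0,0,0,0,0.002,-1]]]'
```

```text
clock: 27.33
tcp_pos: [407.1, -213.5, 106.7]
orientation: [0.001, 1.0, -0.0, -0.0]
wrist_force: [0.2, 0.7, 0.6]
grip_width: 0.008
grip_force: 0.0
clock: 27.75
tcp_pos: [407.1, -213.5, 101.0]
orientation: [0.001, 1.0, -0.0, 0.0]
wrist_force: [-0.5, 0.3, -0.3]
grip_width: 0.007
grip_force: 0.0
clock: 28.0
tcp_pos: [407.1, -213.5, 98.9]
orientation: [0.001, 1.0, -0.0, 0.0]
wrist_force: [-0.7, -0.3, -0.3]
grip_width: 0.003
grip_force: 0.0
```

```bash

python3 bar.py
python3 -m pendant '[[[0,0,0,0,0,0.001,-1],[0,0,0,0,0,0.002,-1],[0,0,0,0,0,0.002,-1]]]'
python3 -m pendant '[[[0,0,0,0,0,0.001,-1],[0,0,0,0,0,0.0015,-1],[0,0,0,0,0,0.0015,-1],[0,0,0,0,0,0.0015,-1]]]'
python3 bar.py
```

```text
wrist 412 theta 0.01251682059596057 z at fork 98.96775054353542 z hinge 96.96505924818172
side 167 theta -0.0023621957316277854 z at fork 97.05968401462046 z hinge 97.43763533168091
top 102 theta 0.018551068989784578 z at fork 100.3106568125835 z hinge 97.34248577421798
clock: 28.4
tcp_pos: [407.2, -213.6, 97.2]
orientation: [0.001, 1.0, -0.001, 0.0]
wrist_force: [-0.4, 0.2, 2.4]
grip_width: 0.005
grip_force: 1.2
clock: 28.73
tcp_pos: [407.2, -213.7, 96.8]
orientation: [0.0, 1.0, -0.001, 0.0]
wrist_force: [-3.2, 1.8, 14.0]
grip_width: 0.009
grip_force: 7.0
wrist 413 theta 0.00788740780201643 z at fork 97.52670034964038 z hinge 96.26471510131775
side 167 theta -0.00175928561359816 z at fork 96.26669072439239 z hinge 96.54817642256809
top 100 theta -0.02442750140452997 z at fork 95.38907834227665 z hinge 99.29747856700145
```

The bar is seated: firm stop at 14 N, fingertip at z 96.8, where the bar's top should be 97. I back off and check.

```bash

python3 -m pendant '[[[0,0,0,0,0,-0.003,-1],[0,0,0,0,0,-0.015,-1],[0,0,0,0,0,-0.05,-1],[0,0,0,0,0,-0.09,-1],[0,0,0,0,0,-0.12,-1]]]'
python3 -m pendant '[[[0,0,0,0.04,0,0,-1],[0,0,0,0.06,0,0,-1],[0,0,0,0.06,0,0,-1],[0,0,0,0.06,0,0,-1],[0,0,0,0.06,0,0,-1]]]'
python3 bar.py
python3 - <<'E'
import cv2,numpy as np
S=cv2.imread('pics/b_side.png');T=cv2.imread('pics/b_wrist.png')
cv2.imwrite('pics/c4.png',np.hstack([cv2.resize(S[170:260,260:380],(400,300)),cv2.resize(T,(400,300))]))
E
```

```text
clock: 29.3
tcp_pos: [407.2, -213.5, 217.8]
orientation: [0.001, 1.0, -0.001, 0.0]
wrist_force: [1.5, -0.4, -0.3]
grip_width: 0.003
grip_force: 0.0
clock: 29.72
tcp_pos: [347.5, -213.6, 215.5]
orientation: [0.001, 1.0, -0.001, 0.0]
wrist_force: [0.2, 0.0, 0.0]
grip_width: 0.008
grip_force: 0.0
wrist 376 theta -0.003769746950791493 z at fork 97.2137779375228 z hinge 97.81693744964944
side 170 theta 0.005119629098252703 z at fork 96.80058562123067 z hinge 95.98144496551024
top 143 theta -0.00248168374380588 z at fork 97.34179426400705 z hinge 97.73886366301599
```

View pics/c4.png

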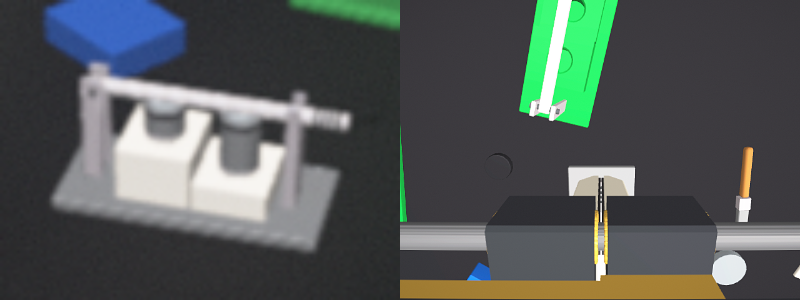

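The bar lies level in the fork at (300,105) in the side crop, over both seated eyepieces, and the robot is clear.

```bash
python3 -c "from station import robot; print(robot.sign_off())"
```

```text
the job is handed in; nothing more can be done
None
```

Both eyepieces are upright and fully home in their sockets, the hold-down bar rests level in its fork, and I handed the job in at about 30 s on the robot's clock with the robot touching nothing.

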